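# Close a sample carton and hold it against the taping stop

### The arm

A 6-joint arm with a two-finger parallel gripper is mounted at the origin on a cart in front of the work surface, level with it; the furniture and walls round the work are solid. World frame = base frame: x ahead of the robot, y to its left, z up, the work surface at z = 0. Lengths are in mm, angles in rad, forces in N, time in s.
With the tool pointing down it reaches from about 375 to 975 mm from the base axis. Payload 3.8 kg.
Tool frame: the origin (TCP) lies between the finger pads; the fingertips stand env.tcp_to_tips ahead of it and the grasp point (between the pads) lies 5 mm behind it (env.tcp_to_tips is the distance from the TCP to the fingertips, in mm); y points along the fingers, x is the direction in which the jaws open and shut, and the axes are right-handed (so a half turn about y gives the same grasp; the last joint's range is limited). The gripper opens to 88 mm and grips with 3 to 60 N. Pads are 18 mm wide; open, the fingers measure 123 mm over their backs; the gripper's body (75 mm by 187 mm) begins 45 mm behind the grasp point.
Start: joints at [-1.222, 0.264, 1.604, -0, 1.274, -0.037], TCP at [253.997, -625.383, 252.706] pointing down, gripper open.
Joint ranges: [-2.63, 2.63], [-0.94, 2.18], [0.31, 2.57], [-1.31, 4.45], [0, 2.66], [-2.55, 2.55]. Speed limits (rad/s): [2.57, 2.57, 3.14, 3.14, 3.14, 3.14].

### API

Orientations are given as a unit quaternion [w, x, y, z].
In Python, from station import env, grab_frame gives the robot as it stands.
- The arm moves only by the tool jog_arm, never from a script. Its argument "targets" is a list that holds one entry, the list of rows, each a list of 6 numbers: the shift along the tool's x, y, z in m, then the turn, a rotation vector about the tool's x, y, z in rad. In form: [[[dx, dy, dz, rx, ry, rz], ...]]. A call has 1 to 12 rows; each row shifts and turns the pose as measured when the row begins, along the tool's axes as they then stand; what a row does not reach is not made up. A row lasts 1/8 s, in which the tool goes at most 62.5 mm and 10.7 degrees, less where a joint would pass 70% of its speed; a pose out of reach is approached as far as the arm can. A call with a gripper value outside its range is refused whole. "jaw" is the gripper command: -1 is shut, 1 is fully open, values between are in proportion, set as the call begins (left out, the last holds). The fingers move at their own pace and stop on an object; "squeeze" is the grip in N (left out, the last holds). Time passes only in rows, so rows that do not move let the fingers close. It gives the time, the measured TCP pose, the force and the opening at its end, in the units of the state.
- env.get_state(): the state, without advancing time (a new reading comes with each control period).
- grab_frame(name): name is "scene" or "top" or "wrist"; returns a dict with "image" (480x640x3 uint8, blue, green, red), "depth" (480x640 float32, mm along the optical axis (not along the pixel's ray), 0 where there is no reading), "fov_y" (degrees; the focal length in pixels is half the picture's height over the tangent of half this angle, whatever the lens; pixels are square), "cx", "cy" (the principal point, pixels), "xyz" and "orientation" of the camera in the world. Camera axes: x right, y down, z forward; pixel columns grow to the right and rows downward; lengths in mm; the calibration is good to about 2 mm. The wrist camera is an equidistant fisheye: a pixel r from the principal point sees the ray r / f radians off the axis. A picture is of the moment at which its call begins.
- env.hand_in(): hands the job in, once; it reports no verdict.
The state is a dict: "clock": time; "joints": joint angles; "qd": joint speeds; "tau": joint torques, N m; "tcp_pos": TCP position; "eef_rot": TCP orientation; "ft_force": force on the tool from outside, world axes, zero at the start; "ft_torque": the same for the moment, N m; "finger_gap": finger opening in mm.
Only numpy, scipy, OpenCV 4.12 (cv2) and the standard library are available. Lean on these libraries where they do the work, as an engineer would, in place of code of your own. Each camera call takes 0.05 s, during which the arm holds its last target.

### The job

Fold the short brown flap of the carton down first, then the long white flap over it, so that both lie shut. Then push the closed carton along the worktop, squarely and gently, against the rubber pad of the sprung stop, and keep pressing steadily with about 10 N on the pad, the black pointer in the middle of the green zone and never in the red, as a third hand for a colleague who will tape the flap: finish while still pressing, do not let go. Push on the carton, not on the stop itself, do not tip the carton, and leave the other things where they stand.

Things in the scene. Friction and masses are not known exactly. Their poses are not given: they have to be found in the camera images.
- carton_center (a point): Centre of the loose open cardboard carton, 38 mm above its underside; 110 mm along its x, 130 mm along its y, 76 mm high. Axes: z up, x towards the stop (within about 0.35 rad), y to the left seen from the robot. Push on the face at -x (55 mm from the centre), which carries a paper label.
- short_flap (a joint): Angle of the short brown flap: 0 lies shut over the opening, 1.57 stands upright, more leans outward (stop at 2.4). Hinge line along the carton's x at y = -65 mm, 76 mm above the carton's underside; flap 50 mm long, 3 mm thick (when shut, its underside is level with the hinge line). Light friction (about 0.02 N m): stays where it is left.
- long_flap (a joint): Angle of the long white flap with an orange edge stripe: 0 lies shut over the short flap, 1.57 stands upright, more leans outward (stop at 2.4). Hinge line along the carton's x at y = +65 mm, 80 mm above the carton's underside; 95 mm long, 3 mm thick (when shut, its underside is level with the hinge line). Light friction: stays where it is left.
- short_flap_edge (a point): Middle of the free edge of the short brown flap.
- long_flap_edge (a point): Middle of the free edge of the long white flap.
- pad_face (a point): Middle of the front face of the black rubber pad on the stop's sprung bar, 33 mm above the worktop; moves with the bar. The pad is 160 mm wide (along y), from 10 to 56 mm above the worktop; x points away from the robot, the way the bar is pushed in. The grey stop behind it is fixed and up to 61 mm high.
- bar (a joint): How far the sprung bar is pushed in (m): 0 fully out, at most 0.032. A spring of 650 N/m resists (0.0145 is 9.4 N). On the scale on top of the stop the black pointer is in the green zone from 0.009 to 0.020 (6 to 13 N), and in the red from 0.026 on. The pushing hand feels 2 to 7 N more than the spring gives, as the carton rubs on the worktop.
- carton: The carton; origin at the centre of its underside, axes as for its centre. It holds two jars, weighs about 0.65 kg, is too wide to grasp and slides on the worktop (smooth, friction coefficient about 0.3: 1 to 4 N). Its two flaps are hinged along the top edges at y = -65 mm (short) and y = +65 mm (long) and span 108 mm in x.
- stop: The grey taping stop, fixed to the worktop, with its sprung bar. Origin on the worktop under the middle of the pad face when the bar is fully out; x away from the robot, along the push.
- tape_roll: Bystander, leave alone: roll of brown tape lying flat, 104 mm across, 25 mm high. Origin at the centre of its underside.
- pen: Bystander, leave alone: white and red pen lying, 145 mm long. Origin at the centre of its underside.
- petri: Bystander, leave alone: round petri dish with lid, 61 mm across, 15 mm high. Origin at the centre of its underside.
- beaker: Bystander, leave alone: small clear beaker, 62 mm across, 80 mm high. Origin at the centre of its underside.

How it is judged:
By the outcome, as a careful person would: the job done as asked, in the order asked, and still so for the second after the job is handed in, while the arm keeps its last pose, push and grip.
It also fails if it takes over 58 s, if anything falls off the work surface, if the arm or the gripper's body presses on something with over 40 N, if the wrist force passes 120 N, or if a joint passes its speed limit or range.

## Working session

There is one attempt and no reset: what is moved stays moved. The work goes in short steps, Python scripts to look and compute and a tool call to move; the robot and the scene stay as the last step left them, time stands still between calls to the robot, and variables do not carry over. Pictures are saved under pics/ and viewed, and the job is handed in when it is done.

Besides the shell and the picture viewer there is one more tool, called after "Request:" as a command line: name --argument value ..., lists and objects as JSON in quotes. jog_arm: Moves the arm, as the interface text tells. Its arguments: {"type":"object","properties":{"targets":{"type":"array"},"jaw":{"type":"number"},"squeeze":{"type":"number"}},"required":["targets"]}

```bash
ls; mkdir -p pics
python3 - <<'E'
from station import env, grab_frame
import cv2,numpy as np
print(env.tcp_to_tips); print(env.get_state())
for n in ["scene","top","wrist"]:
    f=grab_frame(n); cv2.imwrite(f"pics/a_{n}.png",f["image"]); np.savez(f"a_{n}.npz",**f)
    print(n,f["fov_y"],f["cx"],f["cy"],f["xyz"],f["orientation"])
E
```

```text
pics
14.0
{'clock': 0.0, 'joints': array([-1.22192409e+00,  2.64741853e-01,  1.60535754e+00,  1.64347553e-05,
        1.27372390e+00, -3.69068935e-02]), 'qd': array([ 0.00126275, -0.00014015,  0.00076123, -0.00214981,  0.00063176,
        0.00088903]), 'tau': array([ 2.16456800e-03, -5.02099907e+01, -3.56875241e+01,  7.28450250e-02,
        2.93513155e-02, -1.59529609e-04]), 'tcp_pos': array([ 253.75501368, -624.74990654,  251.40449484]), 'eef_rot': array([ 0.58704247, -0.58610498,  0.39551479, -0.39424629]), 'ft_force': array([ 0.40541971, -0.29112532, -0.06345382]), 'ft_torque': array([ 0.00565949, -0.00394196,  0.03332935]), 'finger_gap': 88.2451212464067}
scene 48.420561776136005 318.47306178776233 244.65183163511293 [ 12.65102741 723.77958011 581.30021621] [ 0.16335934 -0.30476135  0.82265558 -0.45130038]
top 51.49598365947731 322.65253199903657 241.56584146733047 [ 408.78744037   98.17341274 1012.82871325] [ 0.05452687 -0.69434929  0.71675236 -0.03423359]
wrist 65.70646984690485 324.5088899415499 240.29174470639688 [ 328.26840715 -594.303253    384.10603254] [ 0.13150228  0.81900791 -0.55140344 -0.08881125]
```

View pics/a_scene.png

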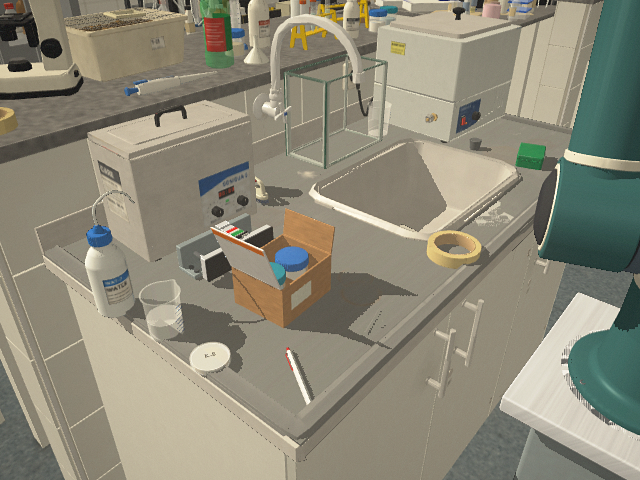

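View pics/a_top.png

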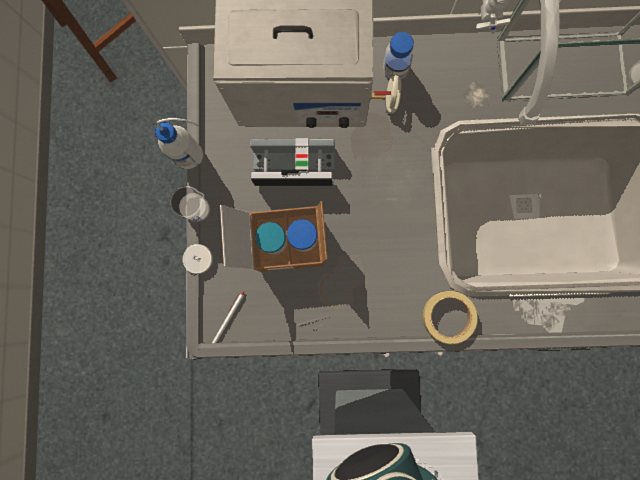

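The top view shows the carton at about (288,238), with the white flap leaning out to the left around (237,238). The brown flap is near upright at (323,230), and the pad front is at about (291,182). Next I'll measure these.

```bash
cat > h.py <<'E'
import numpy as np,cv2
from scipy.spatial.transform import Rotation as R
def rot(q): return R.from_quat([q[1],q[2],q[3],q[0]])
def foc(f): return 240/np.tan(np.radians(float(f["fov_y"]))/2)
def ray(f,u,v):
    k=foc(f); d=np.array([(u-f["cx"])/k,(v-f["cy"])/k,1.]); return rot(f["orientation"]).apply(d)
def plane(f,u,v,z):
    d=ray(f,u,v); c=np.array(f["xyz"]); return c+d*(z-c[2])/d[2]
def dep(f,u,v): return np.array(f["xyz"])+ray(f,u,v)*f["depth"][int(v),int(u)]
def cloud(f):
    k=foc(f); v,u=np.mgrid[0:480,0:640]; D=f["depth"].astype(float)
    P=np.stack([(u-f["cx"])/k*D,(v-f["cy"])/k*D,D],-1)
    W=rot(f["orientation"]).apply(P.reshape(-1,3)).reshape(480,640,3)+np.array(f["xyz"])
    W[D==0]=np.nan; return W
def tri(f,a,g,b):
    d1,d2=ray(f,*a),ray(g,*b); c1,c2=np.array(f["xyz"]),np.array(g["xyz"])
    t=np.linalg.lstsq(np.stack([d1,-d2],1),c2-c1,rcond=None)[0]
    p,q=c1+t[0]*d1,c2+t[1]*d2; return (p+q)/2,np.linalg.norm(p-q)
def tool(s): return rot(s["eef_rot"])
E
python3 - <<'E'
from h import *
for n,b in (("top",(170,120,190,240)),("scene",(170,200,190,140))):
    f=np.load(f"a_{n}.npz"); x,y,w,h=b
    c=cv2.resize(f["image"][y:y+h,x:x+w],(w*4,h*4) if n=="scene" else (int(w*2.5*1.26),int(h*2.5*1)),interpolation=cv2.INTER_CUBIC) if 0 else cv2.resize(f["image"][y:y+h,x:x+w],None,fx=(4 if n=="scene" else 2.5),fy=(4 if n=="scene" else 2.5),interpolation=cv2.INTER_CUBIC)
    cv2.imwrite(f"pics/b_{n}.png",c)
t=np.load("a_top.npz"); W=cloud(t)
# depth profile across rows at carton
for v in (225,240,255):
    print(v,[(u,*np.round(W[v,u]).tolist()) for u in range(216,340,6)])
print([(v,*np.round(W[v,275]).tolist()) for v in range(140,290,4)])
E
```

```text
225 [(216, 580.0, 346.0, -2.0), (222, 550.0, 294.0, 169.0), (228, 553.0, 287.0, 153.0), (234, 556.0, 281.0, 132.0), (240, 559.0, 273.0, 114.0), (246, 562.0, 266.0, 91.0), (252, 565.0, 258.0, 72.0), (258, 576.0, 258.0, 3.0), (264, 565.0, 236.0, 68.0), (270, 564.0, 224.0, 67.0), (276, 564.0, 212.0, 69.0), (282, 574.0, 208.0, 3.0), (288, 573.0, 195.0, 7.0), (294, 563.0, 178.0, 64.0), (300, 562.0, 166.0, 66.0), (306, 562.0, 155.0, 69.0), (312, 561.0, 143.0, 70.0), (318, 559.0, 131.0, 77.0), (324, 571.0, 122.0, -0.0), (330, 571.0, 109.0, 3.0), (336, 571.0, 97.0, -0.0)]
240 [(216, 548.0, 346.0, -2.0), (222, 524.0, 294.0, 168.0), (228, 526.0, 287.0, 154.0), (234, 528.0, 280.0, 134.0), (240, 530.0, 273.0, 117.0), (246, 533.0, 266.0, 97.0), (252, 535.0, 258.0, 79.0), (258, 536.0, 248.0, 67.0), (264, 535.0, 236.0, 68.0), (270, 535.0, 224.0, 69.0), (276, 534.0, 213.0, 70.0), (282, 534.0, 202.0, 68.0), (288, 534.0, 190.0, 67.0), (294, 533.0, 178.0, 68.0), (300, 533.0, 167.0, 68.0), (306, 533.0, 155.0, 68.0), (312, 532.0, 144.0, 68.0), (318, 531.0, 132.0, 73.0), (324, 524.0, 120.0, 124.0), (330, 
[... 925 characters left out ...]
 24.0), (188, 653.0, 222.0, -0.0), (192, 644.0, 221.0, 1.0), (196, 636.0, 222.0, 1.0), (200, 628.0, 222.0, -1.0), (204, 619.0, 222.0, 0.0), (208, 610.0, 222.0, 1.0), (212, 590.0, 214.0, 65.0), (216, 590.0, 220.0, 23.0), (220, 585.0, 223.0, 0.0), (224, 566.0, 215.0, 67.0), (228, 558.0, 215.0, 68.0), (232, 550.0, 214.0, 70.0), (236, 542.0, 215.0, 68.0), (240, 535.0, 215.0, 69.0), (244, 527.0, 215.0, 68.0), (248, 519.0, 215.0, 69.0), (252, 515.0, 219.0, 38.0), (256, 510.0, 223.0, 6.0), (260, 502.0, 224.0, 0.0), (264, 494.0, 224.0, 3.0), (268, 482.0, 218.0, 54.0), (272, 478.0, 225.0, -1.0), (276, 470.0, 225.0, 2.0), (280, 462.0, 225.0, -0.0), (284, 453.0, 225.0, -2.0), (288, 445.0, 225.0, -0.0)]
```

View pics/b_top.png

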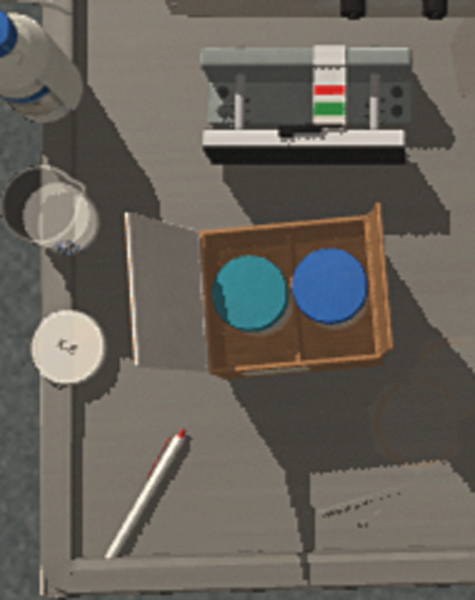

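View pics/b_scene.png

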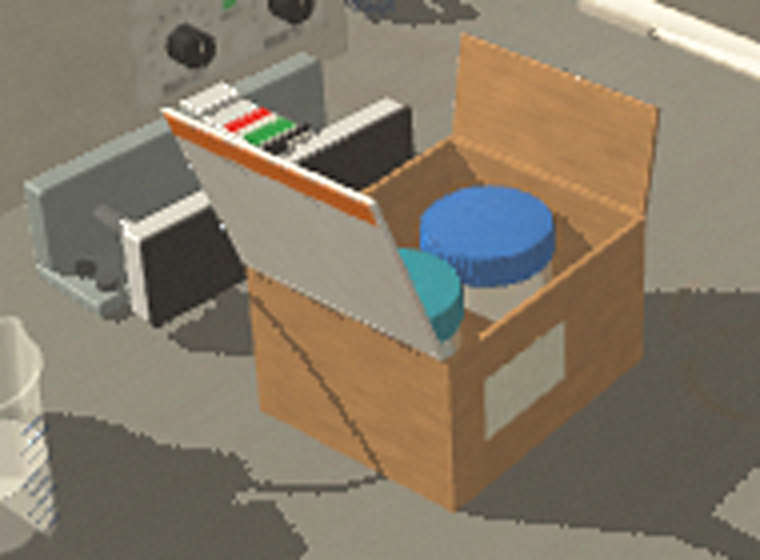

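Run:
```python
from h import *
t=np.load("a_top.npz"); s=np.load("a_scene.npz")
px=lambda u,v:(170+u/2.5-.3,120+v/2.5-.3)
C={k:plane(t,*px(*p),z) for k,p,z in [("FL",(211,375),76),("BL",(201,233),76),("BR",(366,216),76),("FR",(380,358),76),("padL",(204,148),56),("padR",(404,150),56)]}
for k,v in C.items(): print(k,v.round(1))
for a,b in (("FL","BL"),("FR","BR"),("FL","FR"),("BL","BR"),("padL","padR")):
    d=C[b]-C[a]; print(a,b,np.linalg.norm(d).round(1),np.arctan2(d[1],d[0]).round(3))
print("c",sum(C[k] for k in("FL","BL","BR","FR"))/4)
# scene: crop (170+u/4,200+v/4); base corner FL bottom on z=0, top corner
sp=lambda u,v:(170+u/4-.4,200+v/4-.4)
for n,p,z in [("FLbot",(455,510),0),("FLtop",(450,360),78),("BLbot",(262,408),0),("FRbot",(643,357),0),("FRtop",(643,215),76),("padLtop",(128,232),56),("padRtop",(400,105),56)]:
    print(n,plane(s,*sp(*p),z).round(1))
# flap edges triangulated
for n,a,b in [("LF front",px(137,364),sp(372,222)),("LF back",px(127,213),sp(165,110)),("SF front",px(391,350),sp(657,108)),("SF back",px(378,205),sp(462,35))]:
    P,e=tri(t,a,s,b); print(n,P.round(1),e.round(1))
```

```text
FL [478.3 254.7  76. ]
BL [587.7 261.   76. ]
BR [596.4 133.9  76. ]
FR [487.  126.4  76. ]
padL [659.8 261.4  56. ]
padR [652.2 103.2  56. ]
FL BL 109.6 0.058
FR BR 109.7 0.068
FL FR 128.6 -1.503
BL BR 127.5 -1.502
padL padR 158.3 -1.619
c [537.3504649  193.99106295  76.        ]
FLbot [480.7 257.4   0. ]
FLtop [479.1 258.5  78. ]
BLbot [589.2 264.2   0. ]
FRbot [487.7 128.3   0. ]
FRtop [489. 129.  76.]
padLtop [669.7 264.1  56. ]
padRtop [657.2 108.2  56. ]
LF front [481.5 292.4 158.1] 0.2
LF back [587.  297.5 165.4] 0.9
SF front [489.8 117.7 123.7] 3.1
SF back [596.2 124.1 122.6] 3.3
```

```bash
cat > plan.py <<'E'
from h import *
from station import env
def show():
    s=env.get_state(); r=tool(s)
    print("t",round(s["clock"],2),"tcp",s["tcp_pos"].round(1),"F",s["ft_force"].round(1),"gap",round(s["finger_gap"]),"q",s["joints"].round(2))
    return s,r
def goto(p,Rg=None):
    s,r=show(); d=r.inv().apply(np.array(p)-s["tcp_pos"])/1000
    print("delta tool m",d.round(4),"norm",np.linalg.norm(d).round(3), "rot",((r.inv()*Rg).as_rotvec().round(3) if Rg is not None else ""))
def down(xyaw,tilt=0):  # tool x at yaw, z down; tilt>0 leans tips about tool x
    x=np.array([np.cos(xyaw),np.sin(xyaw),0]); z=np.array([0,0,-1.]); y=np.cross(z,x)
    return R.from_matrix(np.stack([x,y,z],1))*R.from_euler('x',tilt)
E
python3 - <<'E'
from plan import *
s,r=show(); print(r.as_matrix().round(3))
t=np.load("a_top.npz")
for n,p,z in [("beaker",(190,204),80),("petri",(198,258),15),("penTip",(243,294),8),("tape",(451,317),25)]: print(n,plane(t,*p,z).round(0))
# carton frame hinge points
c=np.array([538.5,195]);yaw=.062
X=np.array([np.cos(yaw),np.sin(yaw)]);Y=np.array([-X[1],X[0]])
f=lambda x,y:(c+x*X+y*Y).round(1)
print("SF start",f(0,-115),"end",f(0,-33),"LF start",f(0,135),f(0,5))
goto([*f(0,-115),160],down(yaw)); goto([*f(0,-115),160],down(yaw+np.pi))
E
```

```text
t 0.15 tcp [ 253.8 -624.9  251.7] F [-0.  -0.1 -0.5] gap 88 q [-1.22  0.26  1.61 -0.    1.27 -0.04]
[[ 0.376 -0.001  0.926]
 [-0.926  0.002  0.376]
 [-0.002 -1.     0.   ]]
beaker [608. 376.  80.]
petri [510. 379.  15.]
penTip [435. 289.   8.]
tape [ 377. -121.   25.]
SF start [545.6  80.2] end [540.5 162.1] LF start [530.1 329.7] [538.2 200. ]
t 0.15 tcp [ 253.8 -624.9  251.7] F [-0.  -0.1 -0.5] gap 88 q [-1.22  0.26  1.61 -0.    1.27 -0.04]
delta tool m [-0.5433  0.0927  0.5357] norm 0.769 rot [-1.346 -0.966 -0.969]
t 0.15 tcp [ 253.8 -624.9  251.7] F [-0.  -0.1 -0.5] gap 88 q [-1.22  0.26  1.61 -0.    1.27 -0.04]
delta tool m [-0.5433  0.0927  0.5357] norm 0.769 rot [-1.037  1.444  1.442]
```

```bash
cat >> plan.py <<'E'
def down(xyaw,tilt=0):  # tool x at yaw, y (fingers) down; tilt about tool x
    x=np.array([np.cos(xyaw),np.sin(xyaw),0]); y=np.array([0,0,-1.]); z=np.cross(x,y)
    return R.from_matrix(np.stack([x,y,z],1))*R.from_euler('x',tilt)
E
python3 - <<'E'
from plan import *
goto([545.6,80,200],down(.062))
# rotation first: rows rotate about tool y only
s,r=show()
# constant-turn simulate: turn -a per row about y with world-straight translation
E
```

```text
t 0.15 tcp [ 253.8 -624.9  251.7] F [-0.  -0.1 -0.5] gap 88 q [-1.22  0.26  1.61 -0.    1.27 -0.04]
delta tool m [-0.5432  0.0527  0.5356] norm 0.765 rot [-1.000e-03 -1.247e+00 -1.000e-03]
t 0.15 tcp [ 253.8 -624.9  251.7] F [-0.  -0.1 -0.5] gap 88 q [-1.22  0.26  1.61 -0.    1.27 -0.04]
```

Request:
jog_arm --targets '[[[-0.042, 0.004, 0.041, 0, 0, 0], [-0.042, 0.004, 0.041, 0, 0, 0], [-0.042, 0.004, 0.041, 0, 0, 0], [-0.042, 0.004, 0.041, 0, 0, 0], [-0.042, 0.004, 0.041, 0, 0, 0], [-0.042, 0.004, 0.041, 0, 0, 0], [-0.042, 0.004, 0.041, 0, 0, 0], [-0.042, 0.004, 0.041, 0, 0, 0], [-0.042, 0.004, 0.041, 0, 0, 0], [-0.042, 0.004, 0.041, 0, 0, 0], [-0.042, 0.004, 0.041, 0, 0, 0], [-0.042, 0.004, 0.041, 0, 0, 0]]]' --jaw -0.1

```text
clock: 1.65
tcp_pos: [526.5, 43.5, 201.1]
eef_rot: [0.586, -0.584, 0.397, -0.398]
ft_force: [0.7, -0.8, 0.3]
finger_gap: 39.9
```

Request:
jog_arm --targets '[[[0, 0, 0, 0, -0.18, 0], [0, 0, 0, 0, -0.18, 0], [0, 0, 0, 0, -0.18, 0], [0, 0, 0, 0, -0.18, 0], [0, 0, 0, 0, -0.18, 0], [0, 0, 0, 0, -0.18, 0], [0, 0, 0, 0, -0.17, 0]]]'

```text
clock: 2.52
tcp_pos: [525.5, 49.6, 198.1]
eef_rot: [0.707, -0.705, -0.036, 0.038]
ft_force: [-0.5, 0.3, -0.2]
finger_gap: 39.4
```

Run:
```python
from plan import *
goto([545.6,80,119],down(.062))
```

```text
t 2.52 tcp [525.5  49.6 198.1] F [-0.5  0.3 -0.2] gap 39 q [ 0.05  0.03  1.98  0.    1.14 -0.06]
delta tool m [0.0234 0.0791 0.028 ] norm 0.087 rot [-0.003  0.042 -0.003]
```

Request:
jog_arm --targets '[[[0.012, 0.04, 0.014, 0, 0.042, 0], [0.012, 0.04, 0.014, 0, 0, 0], [0, 0, 0, 0, 0, 0]]]'

```text
clock: 2.9
tcp_pos: [547.8, 80.0, 117.2]
eef_rot: [0.708, -0.706, -0.021, 0.022]
ft_force: [0.1, 0.2, 0.2]
finger_gap: 39.5
```

Run:
```python
from plan import *
from station import grab_frame
goto([540.5,162,119],down(.062))
f=grab_frame("scene"); cv2.imwrite("pics/c.png",f["image"])
```

```text
t 2.9 tcp [547.8  80.  117.2] F [0.1 0.2 0.2] gap 39 q [0.1  0.16 1.99 0.   0.99 0.04]
delta tool m [-0.0022 -0.0017  0.0823] norm 0.082 rot [-0.002 -0.    -0.001]
```

View pics/c.png

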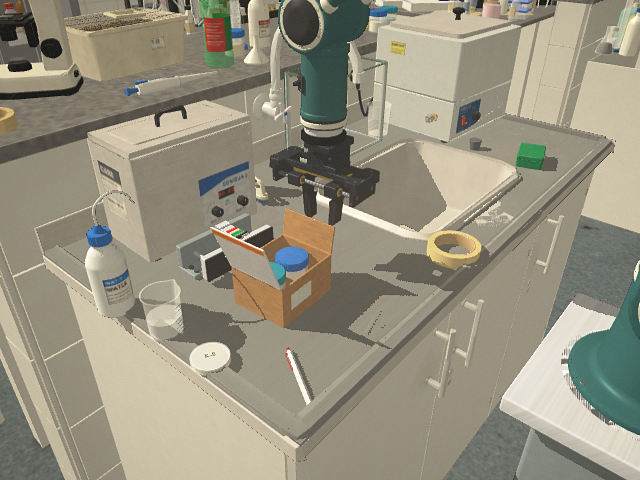

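The gripper stands behind the upright brown flap, with the fingers at about (320,200), and the carton hasn't moved. Sweep gently, then lower.

Request:
jog_arm --targets '[[[0, 0, 0.012, 0, 0, 0], [0, 0, 0.012, 0, 0, 0], [0, 0, 0.012, 0, 0, 0], [0, 0, 0.012, 0, 0, 0], [0, 0, 0.012, 0, 0, 0], [0, 0, 0.012, 0, 0, 0], [0, 0, 0.01, 0, 0, 0]]]'

```text
clock: 3.82
tcp_pos: [546.1, 166.6, 125.2]
eef_rot: [0.708, -0.706, -0.025, 0.018]
ft_force: [-0.3, -0.4, 0.2]
finger_gap: 39.9
```

Run:
```python
from plan import *
from station import grab_frame
goto([540.5,162,97],down(.062))
f=grab_frame("scene"); cv2.imwrite("pics/d.png",f["image"][120:360,140:460].repeat(2,0).repeat(2,1))
```

```text
t 3.83 tcp [546.1 166.6 125.2] F [-0.3 -0.4  0.2] gap 40 q [0.25 0.18 1.96 0.   0.99 0.19]
delta tool m [-0.0062  0.0281 -0.0043] norm 0.029 rot [-0.003 -0.002  0.01 ]
```

View pics/d.png

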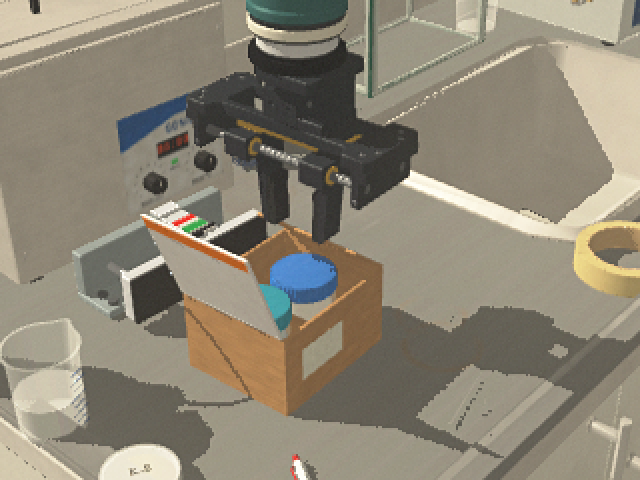

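The brown flap is now under the fingers, inclined over the opening. Lower to press it shut.

Request:
jog_arm --targets '[[[0, 0.01, -0.001, 0, 0, 0.01], [0, 0.01, -0.001, 0, 0, 0], [0, 0.007, -0.001, 0, 0, 0], [0, 0.002, 0, 0, 0, 0], [0, 0, 0, 0, 0, 0]]]'

```text
clock: 4.5
tcp_pos: [546.1, 164.2, 93.4]
eef_rot: [0.708, -0.706, -0.021, 0.022]
ft_force: [-0.0, 2.0, 3.4]
finger_gap: 39.9
```

Run:
```python
from plan import *
from station import grab_frame
goto([540.5,162,95],down(.062))
f=grab_frame("scene"); cv2.imwrite("pics/e.png",f["image"][120:360,140:460].repeat(2,0).repeat(2,1))
```

```text
t 4.5 tcp [546.1 164.2  93.4] F [-0.   2.   3.4] gap 40 q [0.25 0.22 1.98 0.   0.95 0.18]
delta tool m [-0.0058 -0.0016 -0.0019] norm 0.006 rot [-0.004 -0.002 -0.001]
```

View pics/e.png

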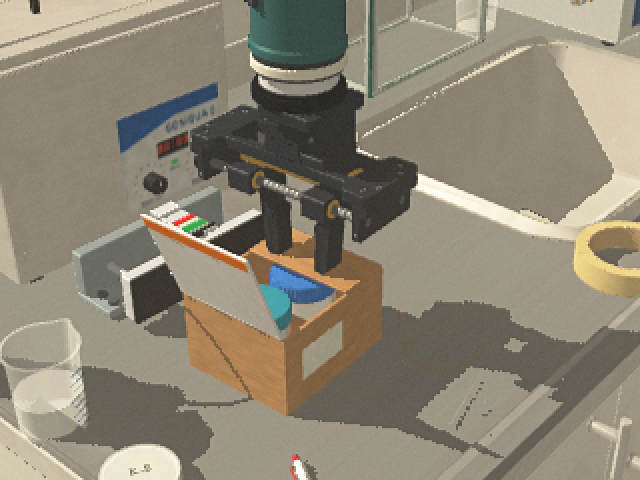

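Force 3.4 N, tip at z 79.4: the brown flap lies shut. Rise and go round to the white flap.

Request:
jog_arm --targets '[[[0, -0.04, 0, 0, 0, 0], [0, -0.04, 0, 0, 0, 0], [0, -0.04, 0, 0, 0, 0], [0, 0, 0.03, 0, 0, 0], [0, 0, 0.045, 0, 0, 0], [0, 0, 0.045, 0, 0, 0], [0, 0, 0.035, 0, 0, 0], [0, 0, 0, 0, 0, 0]]]'

```text
clock: 5.55
tcp_pos: [537.7, 320.5, 219.4]
eef_rot: [0.708, -0.706, -0.021, 0.02]
ft_force: [0.6, -1.1, 0.3]
finger_gap: 39.4
```

Run:
```python
from plan import *
from station import grab_frame
goto([530,330,144],down(.062))
f=grab_frame("top"); cv2.imwrite("pics/f.png",f["image"][120:360,140:460].repeat(2,0).repeat(2,1))
```

```text
t 5.55 tcp [537.7 320.5 219.4] F [ 0.6 -1.1  0.3] gap 39 q [0.5  0.19 1.75 0.   1.19 0.44]
delta tool m [-0.0073  0.0755  0.0098] norm 0.076 rot [-0.002 -0.005  0.002]
```

View pics/f.png

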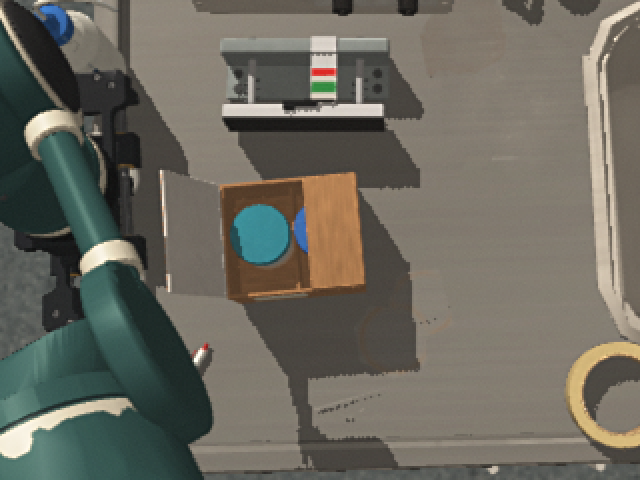

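The brown flap is shut, lying at (333,232) in the picture. The white flap is still open at left, and the hand is clear outside it.

Request:
jog_arm --targets '[[[-0.004, 0.01, 0.012, 0, 0, 0], [-0.003, 0.033, 0, 0, 0, 0], [0, 0.032, 0, 0, 0, 0], [0, 0.002, 0, 0, 0, 0]]]'

```text
clock: 6.1
tcp_pos: [529.6, 328.5, 139.4]
eef_rot: [0.707, -0.707, -0.019, 0.018]
ft_force: [0.3, -0.9, -0.6]
finger_gap: 39.7
```

Run:
```python
from plan import *
from station import grab_frame
goto([538,202,144],down(.062))
f=grab_frame("scene"); cv2.imwrite("pics/g.png",f["image"][120:360,140:460].repeat(2,0).repeat(2,1))
```

```text
t 6.1 tcp [529.6 328.5 139.4] F [ 0.3 -0.9 -0.6] gap 40 q [0.52 0.26 1.83 0.   1.05 0.46]
delta tool m [ 0.0019 -0.0047 -0.1268] norm 0.127 rot [-0.001 -0.01   0.001]
```

View pics/g.png

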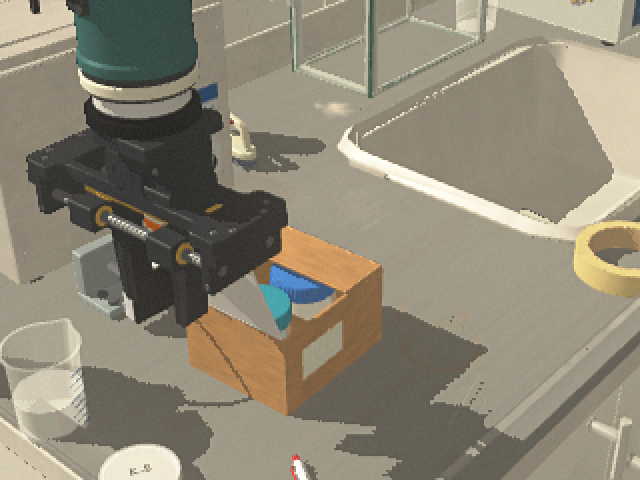

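The fingers are outside the white flap, below its edge. Sweep inward slowly.

Request:
jog_arm --targets '[[[0, 0, -0.012, 0, 0, 0], [0, 0, -0.012, 0, 0, 0], [0, 0, -0.012, 0, 0, 0], [0, 0, -0.012, 0, 0, 0], [0, 0, -0.012, 0, 0, 0], [0, 0, -0.012, 0, 0, 0], [0, 0, -0.012, 0, 0, 0], [0, 0, -0.012, 0, 0, 0], [0, 0, -0.012, 0, 0, 0], [0, 0, -0.012, 0, 0, 0]]]'

```text
clock: 7.4
tcp_pos: [539.8, 201.4, 145.4]
eef_rot: [0.709, -0.705, -0.022, 0.014]
ft_force: [0.6, 0.0, 0.0]
finger_gap: 39.4
```

Run:
```python
from plan import *
from station import grab_frame
goto([538,200,97],down(.062))
f=grab_frame("scene"); cv2.imwrite("pics/i.png",f["image"][120:360,140:460].repeat(2,0).repeat(2,1))
```

```text
t 7.4 tcp [539.8 201.4 145.4] F [0.6 0.  0. ] gap 39 q [0.31 0.16 1.93 0.   1.03 0.26]
delta tool m [-0.0024  0.0484 -0.0016] norm 0.048 rot [-0.005 -0.011  0.01 ]
```

View pics/i.png

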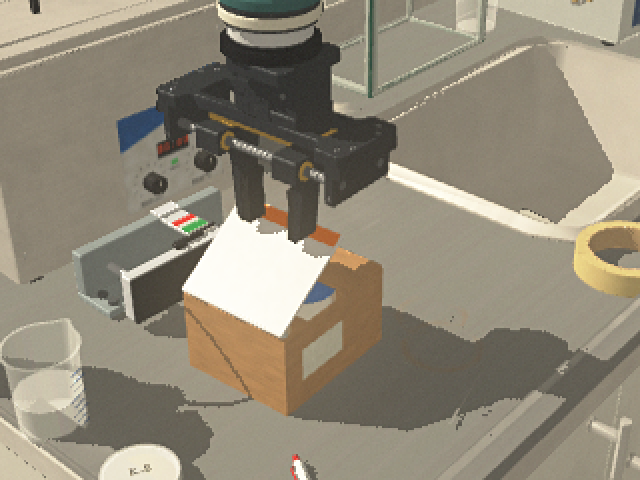

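The white flap is over the brown one at about 35°. Lower.

Request:
jog_arm --targets '[[[-0.002, 0.01, 0, 0, -0.005, 0.01], [0, 0.012, -0.001, 0, 0, 0], [0, 0.012, -0.001, 0, 0, 0], [0, 0.01, 0, 0, 0, 0], [0, 0.004, 0, 0, 0, 0], [0, 0.001, 0, 0, 0, 0]]]'

```text
clock: 8.2
tcp_pos: [538.2, 198.3, 97.0]
eef_rot: [0.708, -0.706, -0.02, 0.021]
ft_force: [-4.4, -2.9, 9.9]
finger_gap: 39.6
```

Run:
```python
from plan import *
from station import grab_frame
goto([538,200,97],down(.062))
f=grab_frame("scene"); cv2.imwrite("pics/j.png",f["image"][120:360,140:460].repeat(2,0).repeat(2,1))
```

```text
t 8.2 tcp [538.2 198.3  97. ] F [-4.4 -2.9  9.9] gap 40 q [0.31 0.22 1.97 0.   0.96 0.25]
delta tool m [-0.0001  0.0001  0.0017] norm 0.002 rot [-0.002 -0.005 -0.002]
```

View pics/j.png

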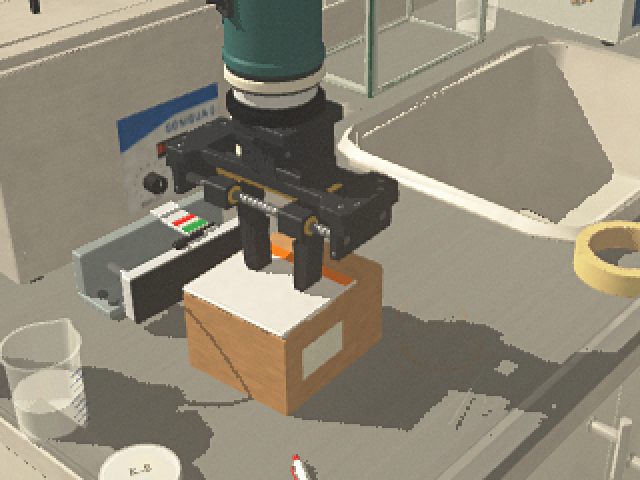

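Both flaps are shut. Rise, back off towards the robot, and turn the jaw across.

Request:
jog_arm --targets '[[[0, -0.02, 0, 0, 0, 0], [0, -0.04, 0, 0, 0, 0], [0, -0.04, 0, 0, 0, 0], [-0.03, 0, 0, 0, 0, 0], [-0.045, 0, 0, 0, 0, 0], [-0.045, 0, 0, 0, 0, 0], [0, 0, 0, 0, 0, 0]]]'

```text
clock: 9.12
tcp_pos: [415.2, 192.3, 197.5]
eef_rot: [0.708, -0.706, -0.019, 0.022]
ft_force: [0.5, -0.3, 0.4]
finger_gap: 39.6
```

Request:
jog_arm --targets '[[[0, 0, 0, 0, 0.18, 0], [0, 0, 0, 0, 0.18, 0], [0, 0, 0, 0, 0.18, 0], [0, 0, 0, 0, 0.18, 0], [0, 0, 0, 0, 0.18, 0], [0, 0, 0, 0, 0.18, 0], [0, 0, 0, 0, 0.18, 0], [0, 0, 0, 0, 0.18, 0], [0, 0, 0, 0, 0, 0]]]' --jaw 0.4

```text
clock: 10.25
tcp_pos: [424.9, 195.2, 196.7]
eef_rot: [0.537, -0.533, 0.463, -0.462]
ft_force: [-0.3, 0.4, -0.7]
finger_gap: 61.5
```

Run:
```python
from plan import *
from station import grab_frame
show()
for n in ["scene","top"]:
    f=grab_frame(n); np.savez(f"k_{n}.npz",**f)
    y,x=(120,170) if n=="top" else (190,160)
    cv2.imwrite(f"pics/k_{n}.png",cv2.resize(f["image"][y:y+150,x:x+200],None,fx=4,fy=4,interpolation=cv2.INTER_CUBIC))
```

```text
t 10.25 tcp [424.9 195.2 196.7] F [-0.3  0.4 -0.7] gap 62 q [ 0.38 -0.09  2.1   0.    1.13  1.8 ]
```

View pics/k_top.png

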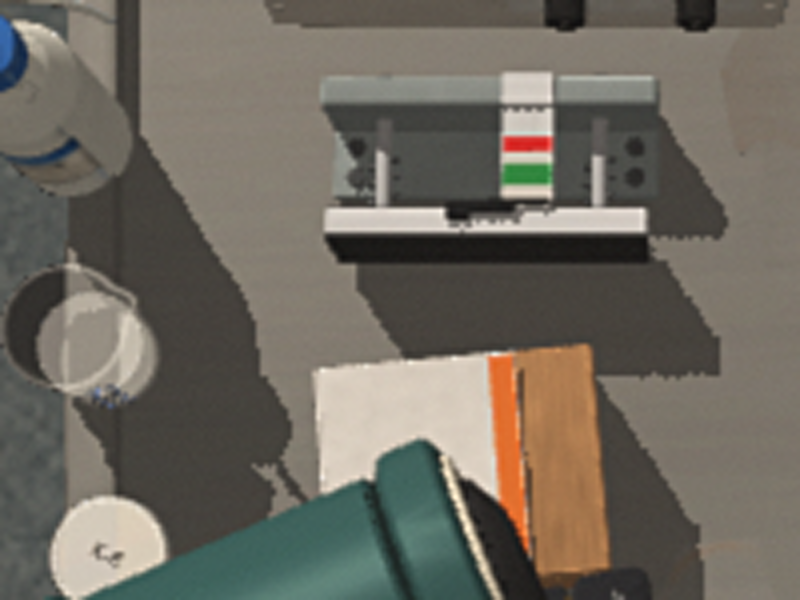

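View pics/k_scene.png

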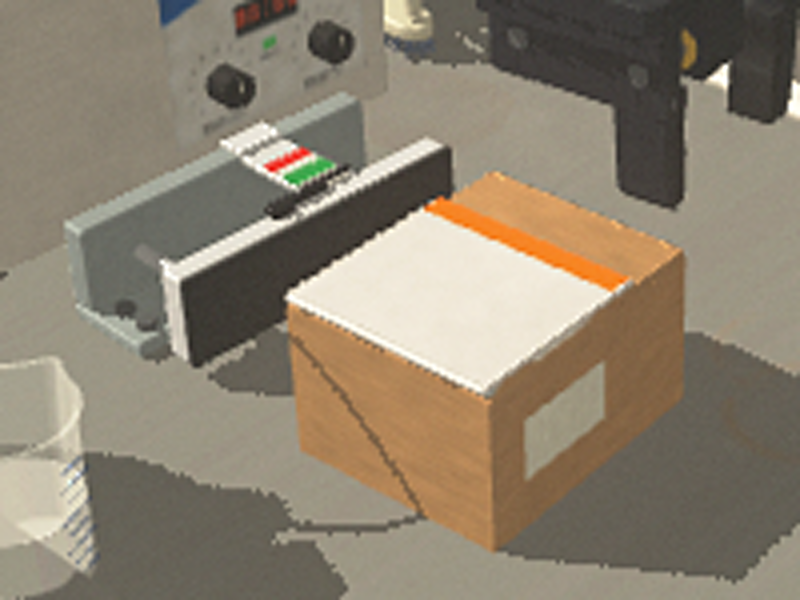

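Run:
```python
from plan import *
t=np.load("k_top.npz"); s=np.load("k_scene.npz")
tp=lambda u,v:(170+u/4-.4,120+v/4-.4); sp=lambda u,v:(160+u/4-.4,190+v/4-.4)
def L(n,a,b):
    d=b-a; print(n,a.round(1),b.round(1),"mid",((a+b)/2).round(1),np.linalg.norm(d).round(1),"ang",np.arctan2(d[1],d[0]).round(3))
L("pad top t",plane(t,*tp(648,233),56),plane(t,*tp(325,236),56))
L("pad bot t",plane(t,*tp(648,261),10),plane(t,*tp(337,264),10))
L("pad top s",plane(s,*sp(452,146),56),plane(s,*sp(184,275),56))
L("pad bot s",plane(s,*sp(192,366),10),plane(s,*sp(192,366),10))
L("scale t",plane(t,*tp(525,195),61),plane(t,*tp(525,80),61))
L("carton back t",plane(t,*tp(592,345),79),plane(t,*tp(315,370),83))
L("carton right t",plane(t,*tp(607,570),79),plane(t,*tp(592,345),79))
L("carton base front s",plane(s,*sp(684,398),0),plane(s,*sp(494,551),0))
L("carton base left s",plane(s,*sp(494,551),0),plane(s,*sp(300,450),0))
L("carton top front s",plane(s,*sp(684,252),79),plane(s,*sp(494,393),83))
L("orange edge s",plane(s,*sp(632,285),83),plane(s,*sp(428,203),83))
# depth: front face plane of carton & pad line in top depth
W=cloud(t)
for n,f,b,rng in (("pad","top",0,None),):
    m=(W[...,2]>50)&(W[...,2]<60)&(W[...,0]>640)&(W[...,0]<680)&(W[...,1]>95)&(W[...,1]<270)
    P=W[m]; bins=np.arange(110,255,8); e=np.array([(b+4,np.percentile(P[(P[:,1]>b)&(P[:,1]<b+8),0],3)) for b in bins if ((P[:,1]>b)&(P[:,1]<b+8)).sum()>5])
    k=np.polyfit(e[:,0],e[:,1],1); print("pad depth front x=%.3f*y+%.1f"%tuple(k),"y range",P[:,1].min(),P[:,1].max(),"x at 183",np.polyval(k,183))
goto([470,194,60],down(-1.63,.15))
```

```text
pad top t [655.9 102.5  56. ] [660.4 262.2  56. ] mid [658.2 182.4  56. ] 159.8 ang 1.543
pad bot t [653.  103.2  10. ] [657.4 264.1  10. ] mid [655.2 183.6  10. ] 161.0 ang 1.543
pad top s [652.1 105.1  56. ] [662.6 261.   56. ] mid [657.4 183.   56. ] 156.3 ang 1.504
pad bot s [660.  264.9  10. ] [660.  264.9  10. ] mid [660.  264.9  10. ] 0.0 ang 0.0
scale t [676.  162.3  61. ] [734.6 160.9  61. ] mid [705.3 161.6  61. ] 58.5 ang -0.024
carton back t [596.2 130.9  79. ] [588.  263.2  83. ] mid [592.1 197.   81. ] 132.6 ang 1.632
carton right t [488.3 126.9  79. ] [596.2 130.9  79. ] mid [542.3 128.9  79. ] 108.0 ang 0.037
carton base front s [486.9 128.6   0. ] [480.6 258.1   0. ] mid [483.7 193.3   0. ] 129.6 ang 1.62
carton base left s [480.6 258.1   0. ] [588.8 265.7   0. ] mid [534.7 261.9   0. ] 108.5 ang 0.07
carton top front s [487.3 130.5  79. ] [476.3 258.9  83. ] mid [481.8 194.7  81. ] 129.0 ang 1.656
orange edge s [484.1 168.4  83. ] [592.8 178.7  83. ] mid [538.4 173.5  83. ] 109.2 ang 0.094
pad depth front x=0.036*y+647.9 y range 103.29740574609896 262.6461710644635 x at 183 654.548607048519
t 10.35 tcp [424.6 195.1 196.8] F [-0.3  1.4  0.4] gap 61 q [ 0.38 -0.09  2.1   0.    1.13  1.8 ]
delta tool m [0.0082 0.1369 0.0443] norm 0.144 rot [ 0.146  0.205 -0.02 ]
```

Run:
```python
from plan import *
goto([455,195,44],down(-1.606,.15))
```

```text
t 10.35 tcp [424.6 195.1 196.8] F [-0.3  1.4  0.4] gap 61 q [ 0.38 -0.09  2.1   0.    1.13  1.8 ]
delta tool m [0.0051 0.1528 0.0295] norm 0.156 rot [ 0.146  0.181 -0.018]
```

Request:
jog_arm --targets '[[[0.002, 0.01, 0, 0, 0.17, 0], [0, 0, 0, 0.15, 0, 0], [0, 0, 0, 0, 0, 0]]]'

```text
clock: 10.72
tcp_pos: [426.0, 193.2, 185.8]
eef_rot: [-0.532, 0.454, -0.466, 0.542]
ft_force: [-0.4, -0.1, 0.7]
finger_gap: 61.7
```

Run:
```python
from plan import *
goto([455,195,44],down(-1.606,.15))
```

```text
t 10.72 tcp [426.  193.2 185.8] F [-0.4 -0.1  0.7] gap 62 q [ 0.42 -0.17  2.19 -0.08  0.98  2.05]
delta tool m [-0.0019  0.1446  0.0067] norm 0.145 rot [-0.005  0.013 -0.005]
```

Request:
jog_arm --targets '[[[-0.001, 0.035, 0, 0, 0.013, 0], [-0.001, 0.04, 0.001, 0, 0, 0], [0, 0.04, 0.002, 0, 0, 0], [0, 0.025, 0.002, 0, 0, 0], [0, 0, 0, 0, 0, 0]]]'

```text
clock: 11.35
tcp_pos: [459.8, 197.7, 48.9]
eef_rot: [-0.532, 0.452, -0.468, 0.542]
ft_force: [-1.2, -0.0, -1.4]
finger_gap: 61.6
```

Run:
```python
from plan import *
from station import grab_frame
goto([470,195,44],down(-1.606,.15))
f=grab_frame("scene"); cv2.imwrite("pics/l.png",cv2.resize(f["image"][190:350,160:370],None,fx=3.5,fy=3.5))
```

```text
t 11.35 tcp [459.8 197.7  48.9] F [-1.2 -0.  -1.4] gap 62 q [ 0.39  0.09  2.24 -0.09  0.67  2.06]
delta tool m [0.0024 0.0064 0.0094] norm 0.012 rot [-0.004  0.008 -0.009]
```

View pics/l.png

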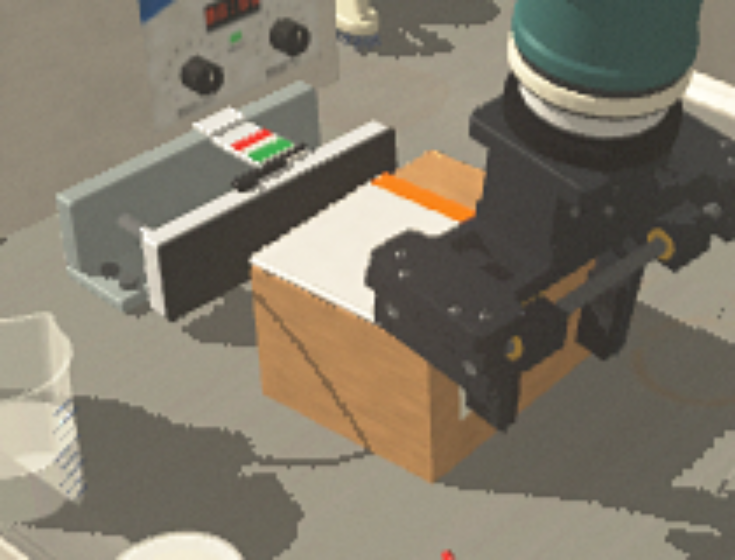

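Fingers are at the labelled face, just short of touching, and the body clears the lid. Lower 5 mm and creep in.

Request:
jog_arm --targets '[[[0.001, 0.006, 0, 0, 0.008, -0.008], [0.001, 0.001, 0.003, 0, 0, 0], [0, 0.001, 0.004, 0, 0, 0], [0, 0.001, 0.004, 0, 0, 0], [0, 0.001, 0.004, 0, 0, 0], [0, 0.001, 0.004, 0, 0, 0], [0, 0.001, 0.004, 0, 0, 0], [0, 0, 0, 0, 0, 0]]]'

```text
clock: 12.4
tcp_pos: [488.1, 196.2, 45.2]
eef_rot: [-0.53, 0.45, -0.467, 0.547]
ft_force: [-1.4, 0.5, -0.2]
finger_gap: 61.7
```

Run:
```python
from plan import *
from station import grab_frame
goto([490,195,44],down(-1.606,.15))
for n,(y,x) in (("scene",(190,160)),("top",(120,170))):
    f=grab_frame(n); cv2.imwrite(f"pics/m_{n}.png",cv2.resize(f["image"][y:y+150,x:x+200],None,fx=4,fy=4,interpolation=cv2.INTER_CUBIC))
```

```text
t 12.4 tcp [488.1 196.2  45.2] F [-1.4  0.5 -0.2] gap 62 q [ 0.37  0.14  2.2  -0.1   0.66  2.05]
delta tool m [0.0012 0.0015 0.0017] norm 0.003 rot [-0.009  0.    -0.003]
```

View pics/m_top.png

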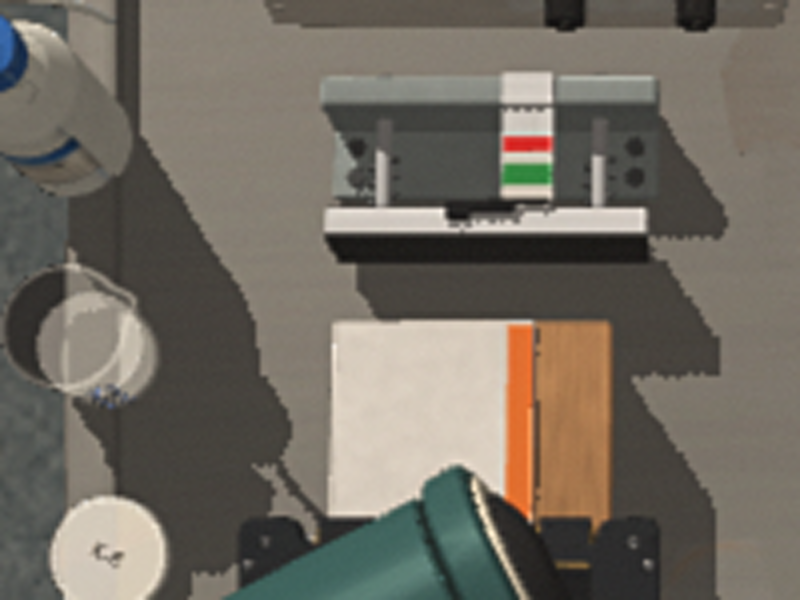

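The carton has turned square to the pad: its far edge is level at row 321, and the pad edge is at 233–236. About 47 mm of gap remains.

Request:
jog_arm --targets '[[[0, 0.001, 0.004, 0, 0, 0], [0, 0.001, 0.004, 0, 0, 0], [0, 0.001, 0.004, 0, 0, 0], [0, 0.001, 0.004, 0, 0, 0], [0, 0.001, 0.004, 0, 0, 0], [0, 0.001, 0.004, 0, 0, 0], [0, 0.001, 0.004, 0, 0, 0], [0, 0, 0, 0, 0, 0]]]'

```text
clock: 13.5
tcp_pos: [518.0, 194.8, 42.1]
eef_rot: [-0.529, 0.45, -0.468, 0.546]
ft_force: [-0.5, -0.5, -0.2]
finger_gap: 61.4
```

Run:
```python
from plan import *
from station import grab_frame
goto([535,194,44],down(-1.606,.15))
for n,(y,x) in (("scene",(190,160)),("top",(120,170))):
    f=grab_frame(n); cv2.imwrite(f"pics/n_{n}.png",cv2.resize(f["image"][y:y+150,x:x+200],None,fx=4,fy=4,interpolation=cv2.INTER_CUBIC))
```

```text
t 13.5 tcp [518.  194.8  42.1] F [-0.5 -0.5 -0.2] gap 61 q [ 0.35  0.19  2.14 -0.09  0.67  2.02]
delta tool m [0.0002 0.0008 0.0171] norm 0.017 rot [-0.007  0.    -0.003]
```

View pics/n_top.png

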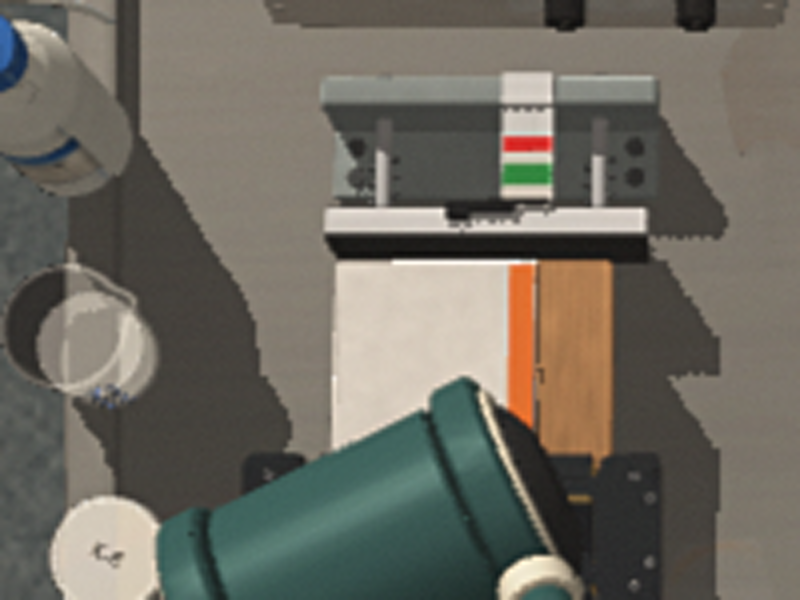

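View pics/n_scene.png

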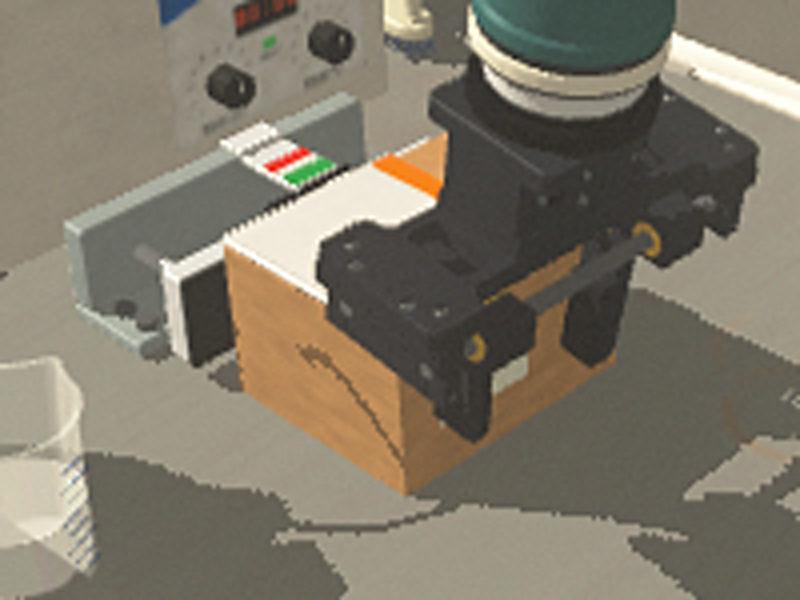

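About 16 mm to contact. Slower now.

Request:
jog_arm --targets '[[[0, 0, 0.003, 0, 0, 0], [0, 0, 0.003, 0, 0, 0], [0, 0, 0.003, 0, 0, 0], [0, 0, 0.003, 0, 0, 0], [0, 0, 0.003, 0, 0, 0], [0, 0, 0.002, 0, 0, 0], [0, 0, 0.002, 0, 0, 0], [0, 0, 0, 0, 0, 0]]]'

```text
clock: 14.6
tcp_pos: [535.6, 193.8, 43.6]
eef_rot: [-0.528, 0.452, -0.469, 0.546]
ft_force: [-2.0, 0.7, -0.6]
finger_gap: 61.5
```

Run:
```python
from plan import *
from station import grab_frame
goto([548,194,44],down(-1.606,.15))
for n,(y,x) in (("scene",(190,160)),("top",(120,170))):
    f=grab_frame(n); cv2.imwrite(f"pics/o_{n}.png",cv2.resize(f["image"][y:y+150,x:x+200],None,fx=4,fy=4,interpolation=cv2.INTER_CUBIC))
```

```text
t 14.6 tcp [535.6 193.8  43.6] F [-2.   0.7 -0.6] gap 62 q [ 0.33  0.21  2.1  -0.09  0.68  2.  ]
delta tool m [-0.0007  0.0015  0.0123] norm 0.012 rot [-0.003  0.    -0.002]
```

View pics/o_top.png

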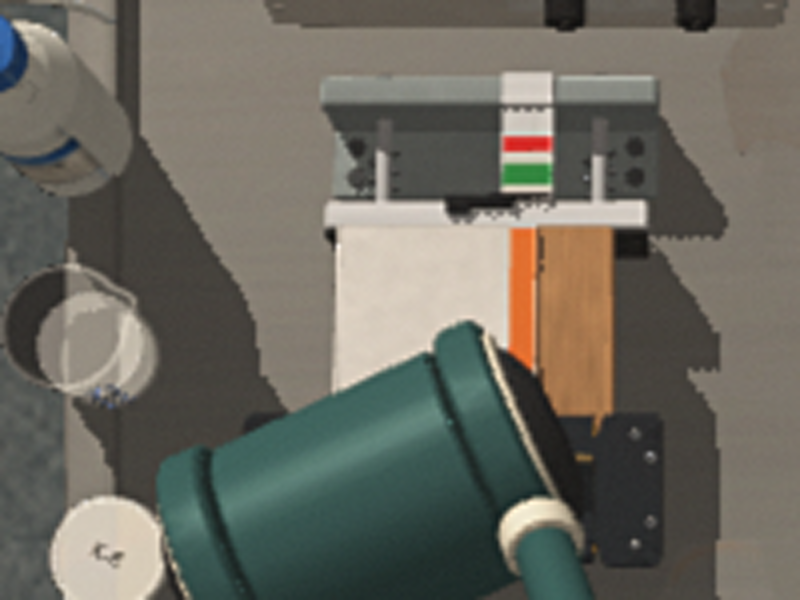

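Contact; the bar is in by about 3 mm. Press in about 11 mm more, in small steps.

Request:
jog_arm --targets '[[[0, 0, 0.002, 0, 0, 0], [0, 0, 0.002, 0, 0, 0], [0, 0, 0.002, 0, 0, 0], [0, 0, 0.002, 0, 0, 0]]]'

```text
clock: 15.2
tcp_pos: [539.7, 193.6, 43.6]
eef_rot: [-0.525, 0.454, -0.471, 0.544]
ft_force: [-7.8, 2.6, 1.5]
finger_gap: 61.8
```

Run:
```python
from plan import *
from station import grab_frame
goto([547.5,194,44],down(-1.606,.15))
for n,(y,x) in (("scene",(190,160)),("top",(120,170))):
    f=grab_frame(n); cv2.imwrite(f"pics/p_{n}.png",cv2.resize(f["image"][y:y+150,x:x+200],None,fx=4,fy=4,interpolation=cv2.INTER_CUBIC))
show()
```

```text
t 15.2 tcp [539.7 193.6  43.6] F [-7.8  2.6  1.5] gap 62 q [ 0.33  0.22  2.09 -0.08  0.69  1.99]
delta tool m [-0.0007  0.0007  0.0078] norm 0.008 rot [ 0.005 -0.001 -0.001]
t 15.3 tcp [539.8 193.6  43.6] F [-6.3  1.9  2.4] gap 62 q [ 0.33  0.22  2.09 -0.08  0.69  1.99]
```

View pics/p_top.png

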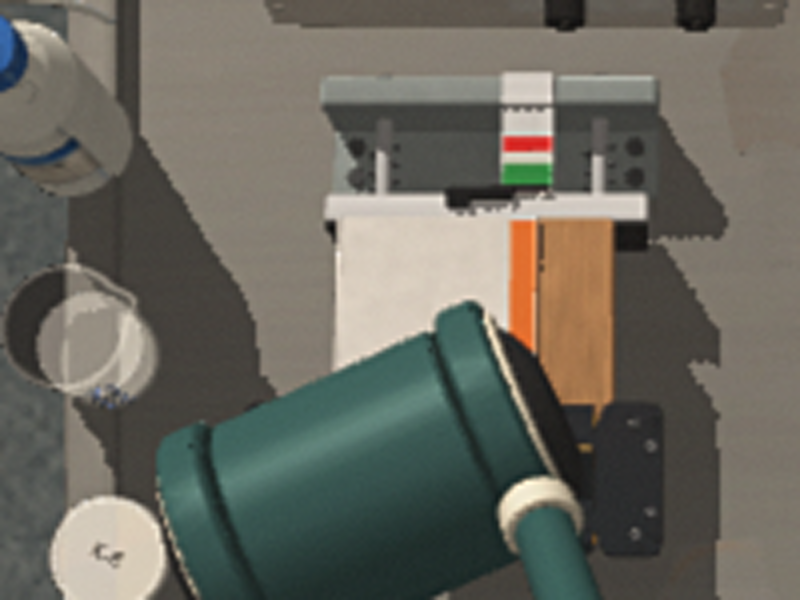

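Pointer just short of green, bar in by about 7 mm. Continue.

Request:
jog_arm --targets '[[[0, 0, 0.003, 0, 0, 0], [0, 0, 0.003, 0, 0, 0], [0, 0, 0.003, 0, 0, 0], [0, 0, 0.003, 0, 0, 0]]]'

```text
clock: 15.8
tcp_pos: [543.6, 193.4, 43.6]
eef_rot: [-0.521, 0.459, -0.475, 0.541]
ft_force: [-11.8, 2.9, 7.1]
finger_gap: 61.7
```

Run:
```python
from plan import *
from station import grab_frame
goto([547.5,194,44],down(-1.606,.15))
for n,(y,x) in (("scene",(190,160)),("top",(120,170))):
    f=grab_frame(n); cv2.imwrite(f"pics/q_{n}.png",cv2.resize(f["image"][y:y+150,x:x+200],None,fx=4,fy=4,interpolation=cv2.INTER_CUBIC))
show()
```

```text
t 15.8 tcp [543.6 193.4  43.6] F [-11.8   2.9   7.1] gap 62 q [ 0.33  0.24  2.07 -0.07  0.71  1.98]
delta tool m [-0.0007  0.0001  0.0039] norm 0.004 rot [ 0.022 -0.002  0.002]
t 15.9 tcp [543.8 193.4  43.6] F [-11.2   2.8   5.9] gap 62 q [ 0.32  0.24  2.07 -0.07  0.71  1.98]
```

View pics/q_top.png

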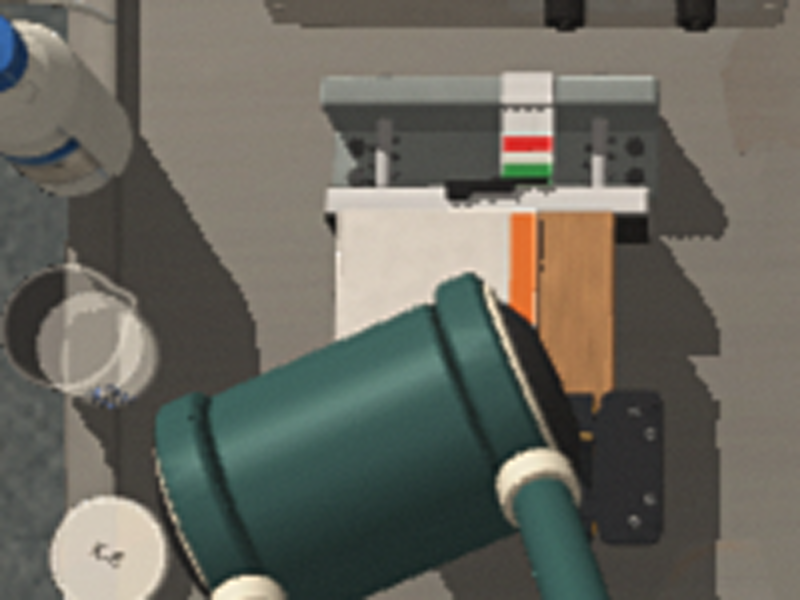

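View pics/q_scene.png

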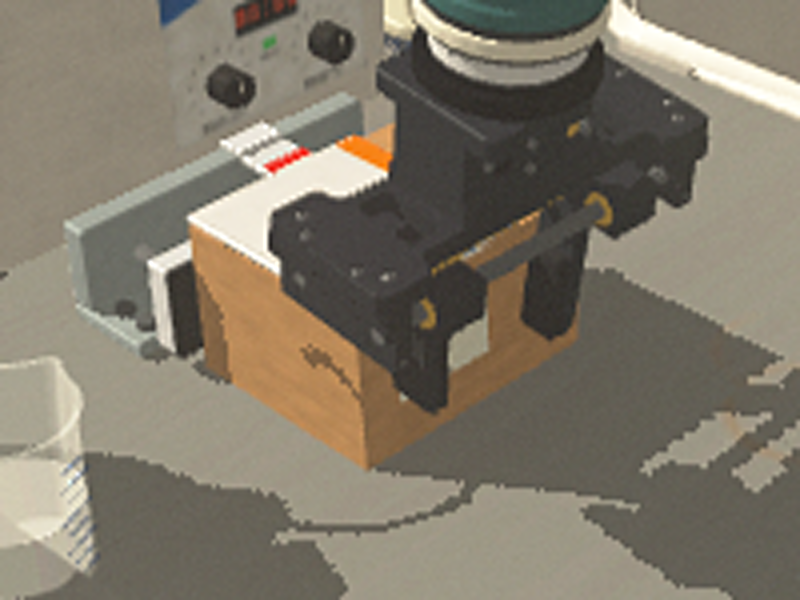

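Pointer now in the lower part of green, at 11 mm or so; about 3.5 mm more for the middle. I'll also correct the slight loss of tilt.

Request:
jog_arm --targets '[[[0, -0.0005, 0.0035, 0.006, 0, 0], [0, -0.0005, 0.0035, 0.006, 0, 0], [0, 0, 0.0035, 0.006, 0, 0]]]'

```text
clock: 16.27
tcp_pos: [545.4, 193.3, 43.4]
eef_rot: [-0.52, 0.459, -0.475, 0.542]
ft_force: [-13.3, 1.8, 6.4]
finger_gap: 61.8
```

Run:
```python
from plan import *
from station import grab_frame
goto([547.5,194,44],down(-1.606,.15))
for n,(y,x) in (("scene",(190,160)),("top",(120,170))):
    f=grab_frame(n); cv2.imwrite(f"pics/r_{n}.png",cv2.resize(f["image"][y:y+150,x:x+200],None,fx=4,fy=4,interpolation=cv2.INTER_CUBIC))
show()
```

```text
t 16.27 tcp [545.4 193.3  43.4] F [-13.3   1.8   6.4] gap 62 q [ 0.33  0.24  2.07 -0.08  0.71  1.99]
delta tool m [-0.0008 -0.0004  0.0021] norm 0.002 rot [ 0.021 -0.002  0.004]
t 16.38 tcp [545.4 193.3  43.4] F [-12.6   3.1   6.1] gap 62 q [ 0.33  0.24  2.07 -0.08  0.71  1.99]
```

View pics/r_top.png

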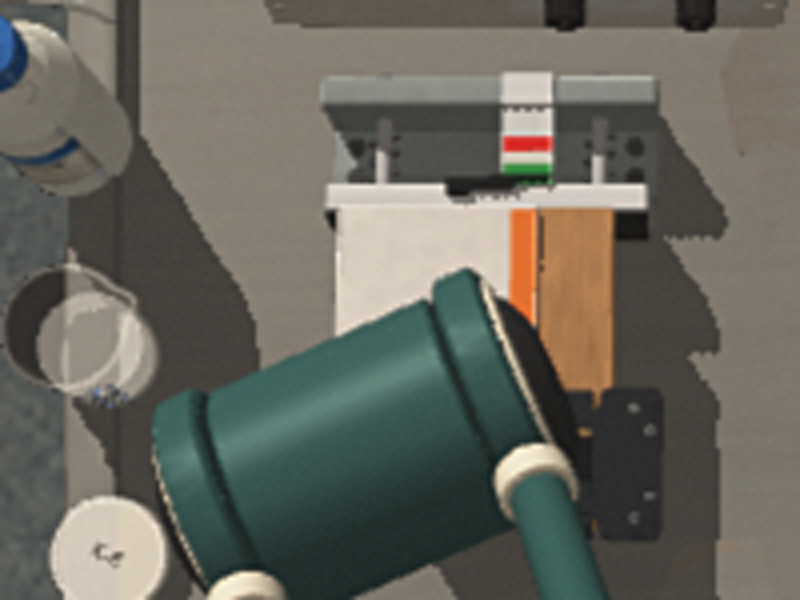

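```bash
cat > bar.py <<'E'
from plan import *
from station import grab_frame
t=np.load("k_top.npz"); f=dict(grab_frame("top"))
def edge(im,c0,c1):
    p=cv2.cvtColor(im,cv2.COLOR_BGR2GRAY)[158:190,c0:c1].mean(1).astype(float)
    g=np.diff(p); i=int(np.argmax(g)); w=g[max(i-2,0):i+3]; return 158.5+(np.arange(max(i-2,0),i+3)*w).sum()/w.sum()
for c0,c1 in ((253,262),(268,278),(324,330)):
    a,b=edge(t["image"],c0,c1),edge(f["image"],c0,c1)
    d=plane(f,(c0+c1)/2,b,56)-plane(t,(c0+c1)/2,a,56)
    print(c0,round(a,2),round(b,2),"bar travel mm",d[0].round(2))
for im in (t["image"],f["image"]):
    print([tuple(int(x) for x in im[v,297:306].mean(0)) for v in range(150,176)][::1])
show()
E
python3 bar.py
```

```text
253 171.34 165.39 bar travel mm 12.14
268 171.28 165.21 bar travel mm 12.36
324 171.37 165.3 bar travel mm 12.31
[(188, 197, 204), (187, 197, 204), (192, 202, 204), (196, 205, 204), (73, 79, 214), (35, 39, 214), (35, 38, 214), (62, 69, 211), (187, 203, 213), (191, 206, 216), (160, 187, 181), (75, 139, 71), (61, 133, 47), (64, 135, 51), (60, 133, 47), (67, 135, 59), (154, 183, 173), (189, 204, 218), (190, 206, 219), (115, 125, 135), (35, 38, 41), (80, 86, 90), (93, 97, 102), (151, 158, 165), (163, 170, 177), (175, 184, 191)]
[(188, 198, 205), (189, 199, 206), (193, 202, 204), (197, 206, 205), (74, 79, 214), (36, 40, 215), (35, 39, 215), (63, 70, 211), (187, 204, 213), (193, 207, 217), (161, 188, 182), (77, 142, 73), (63, 138, 49), (50, 88, 45), (26, 32, 29), (35, 59, 33), (80, 90, 86), (141, 147, 155), (164, 172, 179), (184, 191, 199), (196, 202, 208), (200, 209, 216), (104, 143, 206), (66, 119, 210), (64, 116, 203), (65, 117, 202)]
t 16.43 tcp [545.5 193.3  43.4] F [-12.9   3.3   5.2] gap 62 q [ 0.33  0.24  2.07 -0.08  0.71  1.99]
```

Bar in by 12.3 mm (8 N); about 2 mm more.

Request:
jog_arm --targets '[[[0, 0, 0.004, 0.004, 0, 0], [0, 0, 0.004, 0.004, 0, 0], [0, 0, 0.004, 0.004, 0, 0]]]'

```text
clock: 16.8
tcp_pos: [547.1, 193.1, 43.0]
eef_rot: [-0.517, 0.462, -0.476, 0.541]
ft_force: [-14.8, 2.8, 7.7]
finger_gap: 61.5
```

```bash
python3 bar.py | grep -v '^\['
```

```text
253 171.34 164.75 bar travel mm 13.44
268 171.28 164.49 bar travel mm 13.81
324 171.37 164.18 bar travel mm 14.58
t 16.85 tcp [547.2 193.   43. ] F [-14.9   2.9   7.3] gap 62 q [ 0.32  0.25  2.06 -0.07  0.73  1.99]
```

```bash
python3 - <<'E'
from station import grab_frame
for _ in range(8): grab_frame("wrist")
for n,(y,x) in (("scene",(190,160)),("top",(120,170))):
    import cv2
    f=grab_frame(n); cv2.imwrite(f"pics/s_{n}.png",cv2.resize(f["image"][y:y+150,x:x+200],None,fx=4,fy=4,interpolation=cv2.INTER_CUBIC))
E
python3 bar.py | grep -v '^\['
```

```text
253 171.34 164.78 bar travel mm 13.37
268 171.28 164.54 bar travel mm 13.73
324 171.37 164.06 bar travel mm 14.83
t 17.4 tcp [547.2 193.   42.9] F [-13.9   2.7   7. ] gap 62 q [ 0.32  0.25  2.06 -0.07  0.73  1.99]
```

View pics/s_top.png

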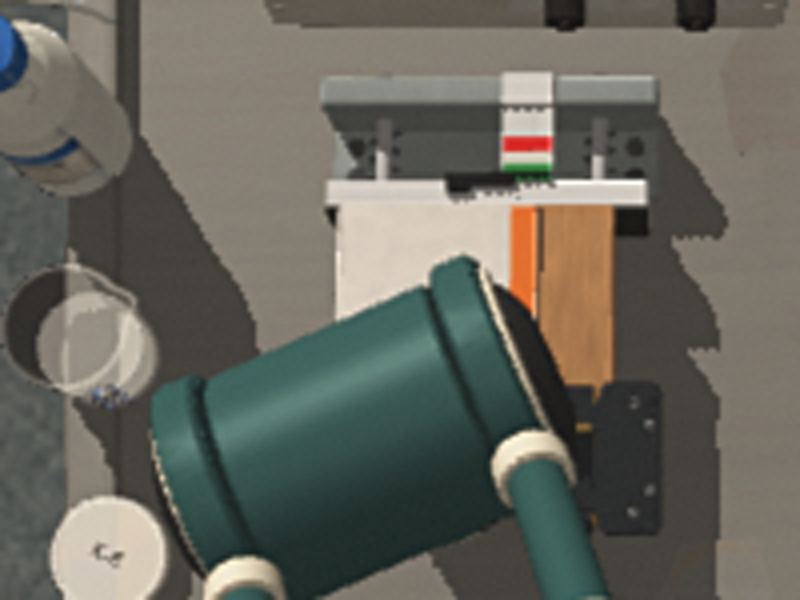

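View pics/s_scene.png

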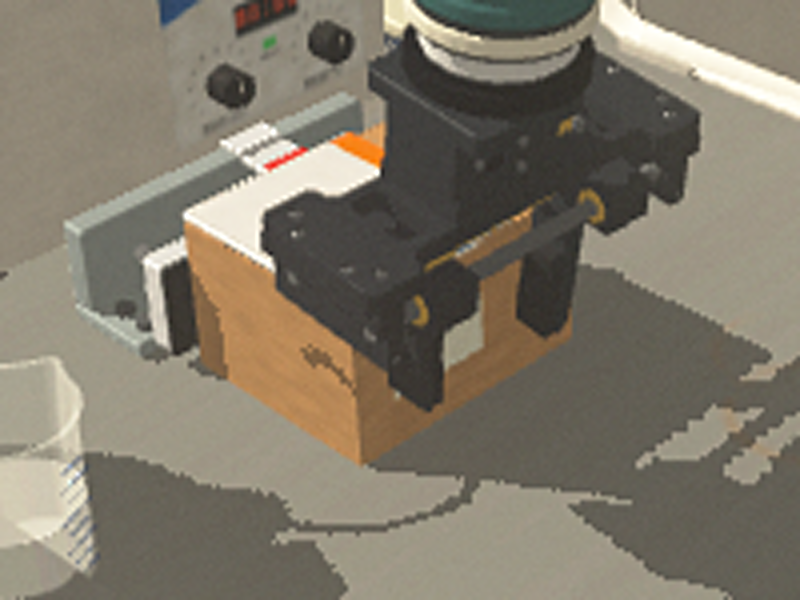

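Steady over half a second: the bar is in by about 14 mm, the pointer is mid-green, the carton is flat and square, and both flaps are shut. Handing in.

```bash
python3 -c "
from station import env
print(env.hand_in())
from plan import show; show()"
```

```text
the job is handed in; nothing more can be done
None
the job is handed in; nothing more can be done
```

I folded the short brown flap shut, then the long white flap over it. I then pushed the carton with two spread fingers on the label face. The carton turned square to the pad during the push, and I handed in while the arm was still pressing.

**Last checks before hand-in, at 17.4 s:**
- **Bar travel:** 13.4, 13.7 and 14.8 mm at three places along the bar, so about 14 mm or 9 N on the pad. The 1.5 mm spread is about what the camera can resolve, and arm travel also gave 14.0 mm.
- **Pointer:** in the middle of the green zone, never near the red.
- **Force on the hand:** about 14 N along the push, which fits the spring plus the carton rubbing on the worktop. There was also about 7 N upward on the tool, meaning the fingers press the carton slightly down.
- **Steadiness:** no change in arm position over half a second of holding.
- **Flaps and carton:** in the pictures both flaps lie shut and the carton sits flat and square on the pad.
- **Bystanders:** the beaker and petri dish had not moved. The tape roll and pen were outside the last pictures; the arm went nowhere near the roll, and passed above the pen.

**What disagreed:**
- The two cameras put the stop's angle between about -0.02 and -0.07 rad. I used -0.035, and the top view then showed the carton parallel to the pad.
- The tool lost about 0.02 rad of its forward tilt under load, and my correction did not bring it back.

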